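# Shut the carving case and hold the magnifier over its window

### The arm

A 7-joint arm with a two-finger parallel gripper is mounted at the origin on the work surface. World frame = base frame: x ahead of the robot, y to its left, z up, the work surface at z = 0. Lengths are in m, angles in rad, forces in N, time in s.
With the tool pointing down it reaches from about 0.4 to 0.875 m from the base axis. Payload 19.3 kg.
Tool frame: the origin (TCP) lies at the very end of the fingers, on their centre line; the grasp point (between the pads) lies 19 mm behind it; z points along the fingers, y is the line along which they close (so a half turn about z gives the same grasp; the last joint's range is limited). The gripper opens to 85 mm and grips with 20 to 120 N. Pads are 22 mm wide; open, the fingers measure 114 mm over their backs; the gripper's body (76 mm by 85 mm) begins 54 mm behind the grasp point. The pads swing forward as they close: fully open they stand 13 mm farther back than shut.
Start: joints at [-1.362, 0.521, -0.036, 1.599, 0.021, 1.021, -0.113], TCP at [0.172, 0.601, 0.208] pointing down, gripper open.
Joint ranges: [-2.91, 2.91], [-0.3, 2.13], [-1.5, 1.42], [0.17, 2.43], [-1.26, 4.41], [0.16, 1.93], [-2.52, 2.52]. Speed limits (rad/s): [1.89, 1.89, 2.39, 2.39, 3.01, 3.01, 3.01].

### API

Orientations are given as [roll, pitch, yaw] about the fixed x, y, z axes, in that order (R = Rz(yaw) Ry(pitch) Rx(roll)).
In Python, from workcell import bot gives the robot as it stands.
- The arm moves only by the tool jog_arm, never from a script. Its argument "motion" is a list of rows, each a list of 5 numbers: the shift along the tool's x, y, z scaled (see below), then the turn about the tool's z scaled (see below), then the opening, from 0 (shut) to 1 (fully open). A call has 1 to 12 rows; each row shifts and turns the commanded pose from where the row before left it, along the tool's axes as they then stand; what a row does not reach is not made up. The controller multiplies each number of a shift by 30 mm and each number of a turn by 0.08 rad. A row lasts 1/10 s, in which the tool goes at most 50 mm and 8.59 degrees, less where a joint would pass 70% of its speed; a pose out of reach is approached as far as the arm can. A call with a number of a shift or a turn outside -1 to 1 is refused whole. A call with a gripper value outside its range is refused whole. The fingers move at their own pace and stop on an object; "newtons" is the grip in N (left out, the last holds). Time passes only in rows, so rows that do not move let the fingers close. It gives the time, the measured TCP pose, the force, the opening and the grip force at its end, in the units of the state.
- bot.observe(): the state, without advancing time (a new reading comes with each control period).
- bot.grab_frame(name): name is "side" or "top" or "wrist"; returns a dict with "pixels" (420x560x3 uint8, red, green, blue), "fovy" (degrees; the focal length in pixels is half the picture's height over the tangent of half this angle, whatever the lens; pixels are square), "cx", "cy" (the principal point, pixels), "rvec" (rotation vector, rad) and "tvec" (3), from world to camera coordinates, as OpenCV has them; the wrist camera has in their place "mount" (4x4, takes a point from camera to tool coordinates, whose origin is the TCP and whose axes are the flange's). Camera axes: x right, y down, z forward; pixel columns grow to the right and rows downward; lengths in m; the calibration is good to about 2 mm. A picture is of the moment at which its call begins: read the wrist's pose just before it. There is no depth.
- bot.job_done(): hands the job in; it is judged then, once.
The state is a dict: "clock": time; "qpos": joint angles; "qd": joint speeds; "joint_efforts": joint torques, N m; "position": TCP position; "tool_rot": TCP orientation; "force": force on the tool from outside, world axes, zero at the start; "moment": the same for the moment, N m; "grip_width": finger opening in m; "finger_force": force on a finger pad.
Only numpy, scipy, OpenCV 4.12 (cv2) and the standard library are available. Lean on these libraries where they do the work, as an engineer would, in place of code of your own. Each camera call takes 0.05 s, during which the arm holds its last target. There are 200 camera calls.

### The job

Shut the hinged lid of the wooden case over the bone blank until the two halves meet edge to edge. Then take the magnifier by its handle, lift it higher than the top of the red tool rest, carry it across, and hold its glass level and centred over the window in the shut lid, about a finger's breadth above it, with neither the magnifier nor the gripper touching the case. Finish still holding it there in the air; do not knock the glass against anything, and leave the blank in the case and everything else on the bench where it stands.

Things in the scene. Friction and masses are not known exactly. Their poses are not given: they have to be found in the camera images.
- case: Lower half of a dark wooden clamshell case, fixed to the bench: 90 mm along its x, 130 mm along its y, 30 mm high. Origin at the centre of its underside, z up. Its -x side roughly faces the robot; the hinge runs along its y on the upper edge of its +x side (away from the robot). A bone blank lies in its groove.
- lid (a joint): Hinge angle of the upper half (the lid), rad: 0 is shut, halves edge to edge (hard stop); 1.57 stands straight up; up to 2.1 leans back away from the robot. Starts between 1.6 and 2.0. The stiff hinge holds the lid wherever it is left; about 1 to 2 N at the free edge moves it, and it does not snap home: it must be pushed all the way.
- case_hinge (a point): Middle of the hinge axis: 45 mm along +x and 30 mm above the case's origin. Its y axis is the hinge axis, x points away from the lid's shut position.
- window (a point): Centre of the window at the lid's outer face; moves with the lid. A rectangular opening 40 mm (hinge to edge) by 60 mm; solid rails 25 mm wide lie between it and the hinge, and between it and the free edge. Its z axis is the outer face's normal, up when shut. With the lid shut it is straight above the case's origin, 48 mm above the bench.
- lid_edge (a point): Middle of the lid's free edge, at the outer face; moves with the lid. The lid is a shell 90 mm from hinge to free edge, 130 mm wide, 18 mm thick, 0.12 kg. Open, its outer face looks away from the robot; shut, that face is the top, 48 mm above the bench.
- blank: Bone spindle blank, a plain bone-coloured cylinder 24 mm in diameter and 110 mm long, lying along the case's y in its groove. Origin at the middle of its underside, 14 mm above the bench. It clears the shut lid.
- magnifier: Hand magnifier lying flat: a steel ring 68 mm in diameter and 12 mm high around a round glass, with a straight wooden handle along its -x. Origin at the ring's centre, at its underside; z up. The handle is a bar 18 mm wide and 20 mm high whose underside is level with the ring's, reaching from 42 to 142 mm from the glass centre. About 0.1 to 0.2 kg; it balances about 50 mm from the glass centre.
- glass_center (a point): Centre of the glass at the ring's underside (same point as the magnifier's origin).
- handle (a point): Good grip point on the magnifier's handle: 70 mm from the glass centre along -x, at mid height, 10 mm above the underside.
- tool_rest: Tool rest standing loose between case and magnifier: steel foot 120 by 55 mm, post, and a red lacquered bar on top, 200 mm along its x and 16 mm wide, top at 110 mm. Origin under its centre. Leave alone.
- chuck: Blackened steel bayonet lathe chuck standing on the bench, 72 mm in diameter, 54 mm high, 0.9 kg; origin under its centre. Leave alone.
- collet: Spare brass collet standing on its narrow end, 34 mm in diameter at the top, 50 mm high; origin under its centre. Leave alone.
- brush: Dusting brush lying on the bench along its x; leave alone.
Not all that is in view belongs to the job. Of the things like the magnifier, leave any that is blue or yellow; of the rest the larger one is meant.

How it is judged:
By the outcome, as a careful person would: the job done as asked, in the order asked, and still so for the second after the job is handed in, while the arm keeps its last pose, push and grip.
It also fails if it takes over 58 s, if anything falls off the work surface, if the arm or the gripper's body presses on something with over 40 N, if the wrist force passes 120 N, or if a joint passes its speed limit or range.

## Working session

There is one attempt and no reset: what is moved stays moved. The work goes in short steps, Python scripts to look and compute and a tool call to move; the robot and the scene stay as the last step left them, time stands still between calls to the robot, and variables do not carry over. Pictures are saved under pics/ and viewed, at most 10 in all, crops included, and the job is handed in when it is done.

Besides the shell and the picture viewer there is one more tool, called after ">>>" by a JSON object that holds its "api" and its "payload". jog_arm: Moves the arm, as the interface text tells. Shifts and turns lie within -1 to 1; 1 stands for 30 mm of shift or 0.08 rad of turn. Its arguments: {"type":"object","properties":{"motion":{"type":"array","items":{"type":"array","items":{"type":"number"}}},"newtons":{"type":"number"}},"required":["motion"]}

```bash
mkdir -p pics; cat > h.py <<'E'
import numpy as np, cv2, json
from workcell import bot
from scipy.spatial.transform import Rotation as R
def cam(n):
    s=bot.observe(); f=bot.grab_frame(n); h,w=f["pixels"].shape[:2]
    fl=h/2/np.tan(np.radians(f["fovy"])/2)
    K=np.array([[fl,0,f["cx"]],[0,fl,f["cy"]],[0,0,1.]])
    if "rvec" in f:
        Rm=cv2.Rodrigues(np.array(f["rvec"],float))[0]; t=np.array(f["tvec"],float)
    else:
        T=np.eye(4);T[:3,:3]=R.from_euler("xyz",s["tool_rot"]).as_matrix();T[:3,3]=s["position"]
        M=np.linalg.inv(T@np.array(f["mount"])); Rm,t=M[:3,:3],M[:3,3]
    return f["pixels"],K,Rm,t
def save(n,name):
    p,K,Rm,t=cam(n); cv2.imwrite(f"pics/{name}.png",p[:,:,::-1]); np.savez(f"pics/{name}.npz",K=K,R=Rm,t=t)
def load(name):
    d=np.load(f"pics/{name}.npz"); return d["K"],d["R"],d["t"]
def onz(name,uv,z):
    K,Rm,t=load(name); d=Rm.T@np.linalg.inv(K)@np.array([*uv,1.]); c=-Rm.T@t
    return c+d*(z-c[2])/d[2]
def proj(name,X):
    K,Rm,t=load(name); x=K@(Rm@np.array(X,float)+t); return x[:2]/x[2]
E
python3 - <<'E'
from h import *
save("top","top0"); save("side","side0")
s=bot.observe(); print({k:np.round(s[k],3) for k in s})
for n in("top0","side0"):
    K,Rm,t=load(n); print(-Rm.T@t)
E
```

```text
{'clock': np.float64(0.1), 'qpos': array([-1.362,  0.522, -0.036,  1.6  ,  0.021,  1.021, -0.113]), 'qd': array([-0.002, -0.003, -0.001, -0.002, -0.   , -0.002, -0.001]), 'joint_efforts': array([ 3.0000e-03, -9.2848e+01,  1.9840e+00, -3.7054e+01,  1.8000e-02,
        5.0000e-03,  0.0000e+00]), 'position': array([0.172, 0.601, 0.207]), 'tool_rot': array([-3.141,  0.   ,  2.863]), 'force': array([0.087, 0.834, 0.188]), 'moment': array([-0.046, -0.023,  0.006]), 'finger_force': np.float64(0.0), 'grip_width': np.float64(0.085)}
[ 0.34753121 -0.01064077  1.28270223]
[ 0.31451749 -0.77049554  0.75641796]
```

View pics/top0.png

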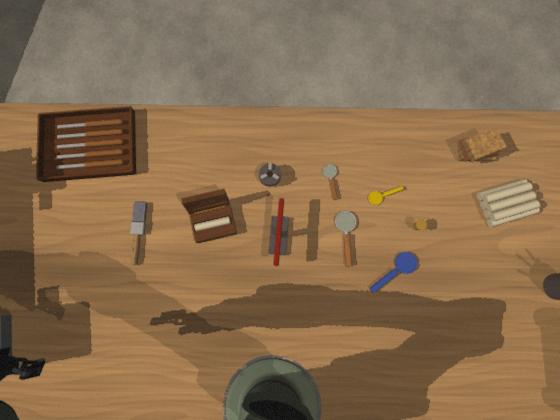

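View pics/side0.png

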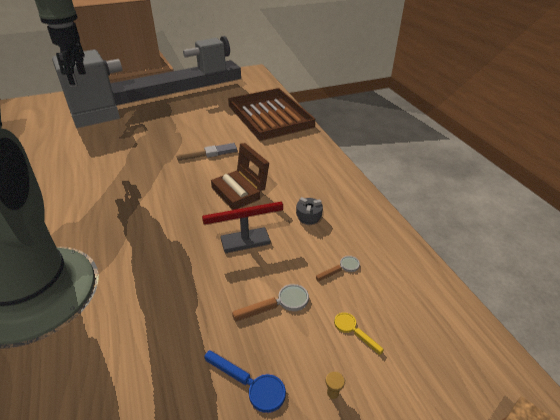

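The top view shows the case at about (213,217) with its lid up, the red rest at (279,232) and the chuck at (270,175). The large magnifier has its ring at (345,221) and its handle running to (348,265). The small decoy is at (330,172), and the yellow and blue ones are to the right. I'll zoom in to measure.

```bash
python3 - <<'E'
from h import *
a=cv2.imread("pics/top0.png")[155:285,175:375]
cv2.imwrite("pics/top0c.png",cv2.resize(a,None,fx=4,fy=4,interpolation=cv2.INTER_CUBIC))
b=cv2.imread("pics/side0.png")[140:325,195:320]
cv2.imwrite("pics/side0c.png",cv2.resize(b,None,fx=3.2,fy=3.2,interpolation=cv2.INTER_CUBIC))
for uv,z in (((345,221),.01),((348,265),.02),((279,232),.11),((213,220),.03)): print(uv,onz("top0",uv,z).round(3))
E
```

```text
(345, 221) [ 0.556 -0.224  0.01 ]
(348, 265) [ 0.417 -0.23   0.02 ]
(279, 232) [ 0.505 -0.014  0.11 ]
(213, 220) [0.551 0.194 0.03 ]
```

View pics/top0c.png

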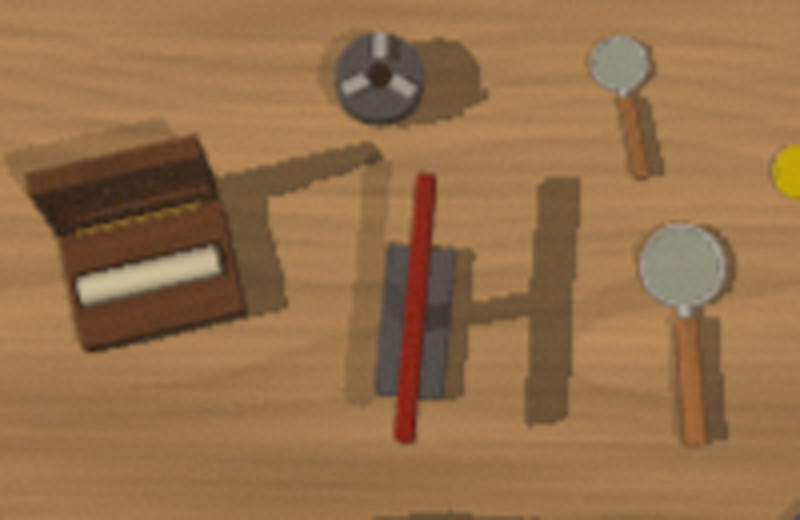

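View pics/side0c.png

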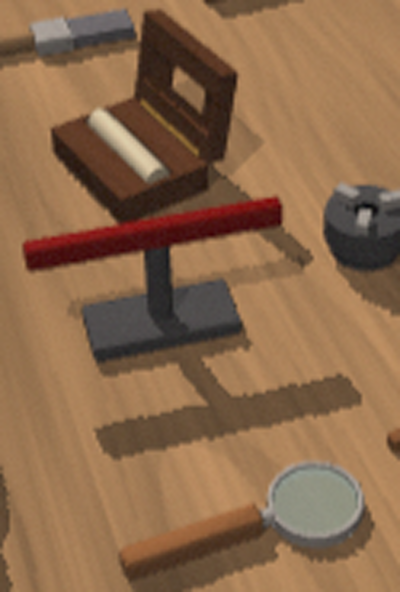

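The crops show the case's near corners at about crop (85,349) and (245,312), and the lid's free edge running (28,172)–(197,135). The red bar runs (426,173)–(404,442), the ring centre is (683,266), and the handle end is (693,445). I'll fit the poses from these.

```bash
cat >> h.py <<'E'
def T2(p,X):
    c,s=np.cos(p[2]),np.sin(p[2]); return np.array([p[0]+c*X[0]-s*X[1],p[1]+s*X[0]+c*X[1],X[2]])
def lidpt(th,d,y,h): # d from hinge, h from inner face
    return [.045-d*np.cos(th)+h*np.sin(th),y,.03+d*np.sin(th)+h*np.cos(th)]
E
python3 - <<'E'
from h import *
from scipy.optimize import least_squares
t=lambda u,v:("top0",(u/4+175-.375,v/4+155-.375)); s=lambda u,v:("side0",(u/3.2+195-.34,v/3.2+140-.34))
L=lambda d,y,h:(lambda th:lidpt(th,d,y,h)); P=lambda *x:(lambda th:x)
obs=[(t(85,350),P(-.045,.065,0)),(t(245,312),P(-.045,-.065,0)),(s(53,133),P(-.045,.065,.03)),(s(122,195),P(-.045,-.065,.03)),(s(122,218),P(-.045,-.065,0)),
(t(28,172),L(.09,.065,.018)),(t(197,135),L(.09,-.065,.018)),(s(148,12),L(.09,.065,.018)),(s(237,72),L(.09,-.065,.018)),
(t(150,276),P(0,0,.038)),(s(127,142),P(0,0,.038))]
f=lambda p:np.concatenate([proj(n,T2(p,g(p[3])))-uv for (n,uv),g in obs])
r=least_squares(f,[.55,.19,.1,1.8],loss="soft_l1"); print("case",r.x.round(4)); print(f(r.x).reshape(-1,2).round(1).tolist())
ob=[(t(683,266),(0,0,.012)),(s(315,500),(0,0,.012)),(t(693,445),(-.142,0,.02)),(s(125,560),(-.142,0,.012)),(t(688,320),(-.042,0,.02))]
f=lambda p:np.concatenate([proj(n,T2(p,X))-uv for (n,uv),X in ob])
r2=least_squares(f,[.55,-.22,0]); print("mag",r2.x.round(4),f(r2.x).reshape(-1,2).round(1).tolist())
print("bar",[onz(*t(*q),.11).round(3) for q in((426,173),(404,442))],[onz(*s(*q),.11).round(3) for q in((28,245),(280,202))])
print("lid edge",[T2(r.x,lidpt(r.x[3],.09,y,h)).round(3) for y in(.065,-.065) for h in(0,.018)])
print("chuck",onz(*t(380,77),.054),"small",onz(*t(635,170),.01))
E
```

```text
case [0.5417 0.1953 0.245  1.722 ]
[[0.7, 0.4], [0.7, 0.6], [-0.5, -2.4], [-0.4, 0.8], [0.3, 1.9], [-0.7, 0.7], [0.2, 0.2], [3.5, -1.7], [-0.2, -0.5], [-0.2, -1.2], [0.3, -1.8]]
mag [ 0.5562 -0.2266  0.0261] [[0.4, -0.1], [0.4, -0.7], [0.4, -0.1], [-1.3, 0.1], [0.2, -0.9]]
bar [array([ 0.607, -0.019,  0.11 ]), array([ 0.409, -0.005,  0.11 ])] [array([ 0.412, -0.007,  0.11 ]), array([ 0.605, -0.024,  0.11 ])]
lid edge [array([0.583, 0.273, 0.119]), array([0.6  , 0.277, 0.116]), array([0.614, 0.146, 0.119]), array([0.632, 0.151, 0.116])]
chuck [0.69622349 0.01795202 0.054     ] small [ 0.63399272 -0.18814925  0.01      ]
```

>>> {"api": "jog_arm", "payload": {"motion": [[0,0,0,-0.936,0],[0,0,0,-0.936,0],[0,0,0,-0.936,0],[0,0,0,-0.936,0],[0,0,0,-0.936,0],[0,0,0,-0.936,0],[0,0,0,-0.936,0],[-0.845,-0.973,0,0,0],[-0.845,-0.973,0,0,0],[-0.845,-0.973,0,0,0],[-0.845,-0.973,0,0,0],[-0.845,-0.973,0,0,0]], "newtons": 40}}

```text
clock: 1.3
position: [0.3315, 0.4889, 0.2075]
tool_rot: [-3.141, -0.0, -2.896]
force: [1.1, 0.2, 0.7]
grip_width: 0.0
finger_force: 0.0
```

>>> {"api": "jog_arm", "payload": {"motion": [[-0.845,-0.973,0,0,0],[-0.845,-0.973,0,0,0],[-0.845,-0.973,0,0,0],[-0.845,-0.973,0,0,0],[-0.845,-0.973,0,0,0],[-0.845,-0.973,0,0,0],[-0.845,-0.973,0,0,0],[-0.845,-0.973,0,0,0],[-0.845,-0.973,0,0,0],[-0.845,-0.973,0,0,0],[0,0,0,0,0],[0,0,0,0,0]]}}

```text
clock: 2.5
position: [0.6474, 0.2677, 0.2069]
tool_rot: [-3.141, -0.001, -2.898]
force: [-1.0, -0.3, -0.1]
grip_width: -0.0003
finger_force: 0.0
```

>>> {"api": "jog_arm", "payload": {"motion": [[0,0,0.883,0,0],[0,0,0.883,0,0],[0,0,0.883,0,0],[0,0,0.883,0,0],[0,0,0,0,0],[0.4,0,-0.02,0,0],[0.4,0,-0.02,0,0],[0.4,0,-0.02,0,0],[0.4,0,-0.02,0,0],[0.4,0,-0.02,0,0],[0.4,0,-0.02,0,0],[0,0,0,0,0]]}}

```text
clock: 3.7
position: [0.5765, 0.2518, 0.1071]
tool_rot: [3.141, 0.001, -2.895]
force: [0.9, 0.4, 0.5]
grip_width: 0.0002
finger_force: 0.0
```

```bash
python3 - <<'E'
from h import *
save("side","side1")
b=cv2.imread("pics/side1.png")[60:260,140:360]
cv2.imwrite("pics/side1c.png",cv2.resize(b,None,fx=3,fy=3,interpolation=cv2.INTER_CUBIC))
E
```

```text
(no output)
```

View pics/side1c.png

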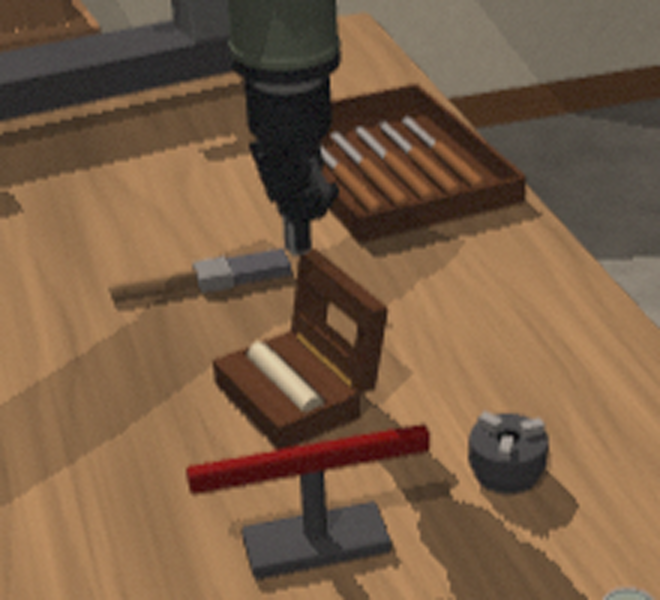

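The lid hasn't moved. The closed fingertip is at crop (297,250), next to the lid's +y top corner. I'll check that against the projection.

```bash
python3 - <<'E'
from h import *
c=[.5417,.1953,.245]
o=lambda X:((proj("side1",X)-[140,60])*3+1).round(0)
print("tcp",o(bot.observe()["position"]))
for th in(1.6,1.7,1.8,1.9,2.0): print(th,[o(T2(c,lidpt(th,.09,y,h))).tolist() for y in(.065,-.065) for h in(0,.018)])
E
```

```text
tcp [300. 271.]
1.6 [[289.0, 251.0], [305.0, 246.0], [360.0, 313.0], [377.0, 307.0]]
1.7 [[297.0, 249.0], [312.0, 246.0], [368.0, 310.0], [385.0, 306.0]]
1.8 [[305.0, 248.0], [320.0, 247.0], [377.0, 309.0], [393.0, 306.0]]
1.9 [[312.0, 248.0], [327.0, 248.0], [385.0, 308.0], [400.0, 307.0]]
2.0 [[320.0, 248.0], [334.0, 250.0], [392.0, 308.0], [407.0, 309.0]]
```

```bash
python3 - <<'E'
from h import *
b=cv2.imread("pics/side1.png")[110:205,205:290]
cv2.imwrite("pics/z.png",cv2.resize(b,None,fx=6,fy=6,interpolation=cv2.INTER_CUBIC))
E
```

```text
(no output)
```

View pics/z.png

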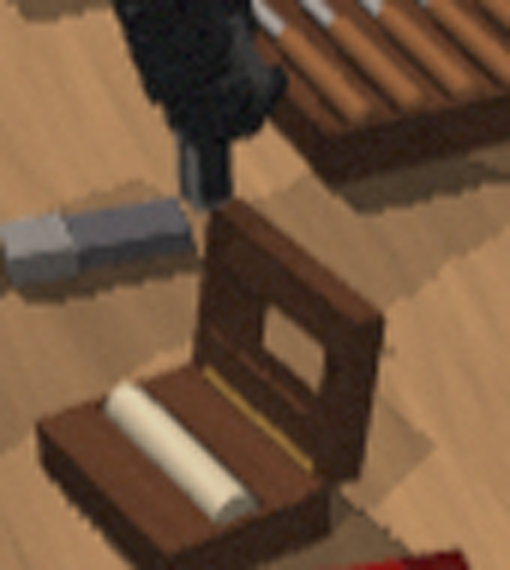

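The visible tip is about 6 px (~13 mm) above the projected TCP, so the finger probably passed over the lid edge. I'll go back over it, descend lower behind, and check.

>>> {"api": "jog_arm", "payload": {"motion": [[0,0,-0.5,0,0],[0,0,-0.5,0,0],[-0.8,0,0,0,0],[-0.8,0,0,0,0],[-0.8,0,0,0,0],[-0.2,0,0,0,0],[0,0,0.7,0,0],[0,0,0.7,0,0],[0,0,0.6,0,0],[0,0,0,0,0],[0,0,0,0,0]]}}

```text
clock: 4.85
position: [0.6534, 0.2701, 0.0766]
tool_rot: [3.141, 0.001, -2.896]
force: [0.7, 0.0, 0.3]
grip_width: -0.0001
finger_force: 0.0
```

```bash
python3 - <<'E'
from h import *
save("side","side2"); save("top","top2")
p=bot.observe()["position"];print(p,"side tcp",(proj("side2",p)-[205,110])*5,"top tcp",(proj("top2",p)-[175,155])*5)
b=cv2.imread("pics/side2.png")[110:205,205:290];a=cv2.imread("pics/top2.png")[155:250,175:250]
cv2.imwrite("pics/z2.png",cv2.resize(np.hstack([b,a]),None,fx=5,fy=5,interpolation=cv2.INTER_CUBIC))
E
```

```text
[0.65375902 0.27024405 0.07705241] side tcp [287.55008858 204.05276501] top tcp [ 60.71892616 145.01138214]
```

View pics/z2.png

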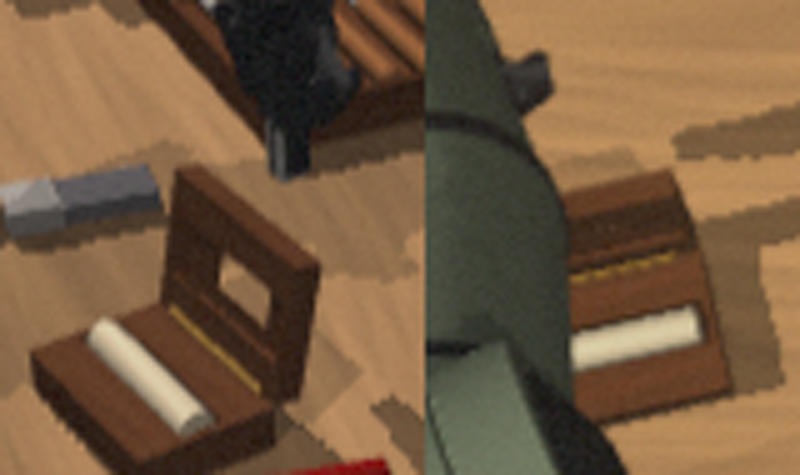

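The tip at (288,178) again sits about 5 px above the projected TCP, so the real tip is roughly 13 mm above nominal. It's now behind the lid and below its edge, so I'll push.

>>> {"api": "jog_arm", "payload": {"motion": [[0.4,0,0,0,0],[0.4,0,0,0,0],[0.4,0,0,0,0],[0.4,0,0,0,0],[0.4,0,0,0,0],[0.4,0,0,0,0],[0.1,0,0,0,0],[0,0,0,0,0]]}}

```text
clock: 5.75
position: [0.5807, 0.2519, 0.0764]
tool_rot: [3.141, 0.001, -2.896]
force: [-0.4, 0.3, 0.0]
grip_width: -0.0001
finger_force: 0.0
```

```bash
python3 - <<'E'
from h import *
save("side","side3")
p=bot.observe()["position"];print(p,"side tcp",(proj("side3",p)-[205,110])*5)
b=cv2.imread("pics/side3.png")[110:205,205:290]
cv2.imwrite("pics/z3.png",cv2.resize(b,None,fx=5,fy=5,interpolation=cv2.INTER_CUBIC))
E
```

```text
[0.58089108 0.25192998 0.0760658 ] side tcp [181.54955216 243.44227334]
```

View pics/z3.png

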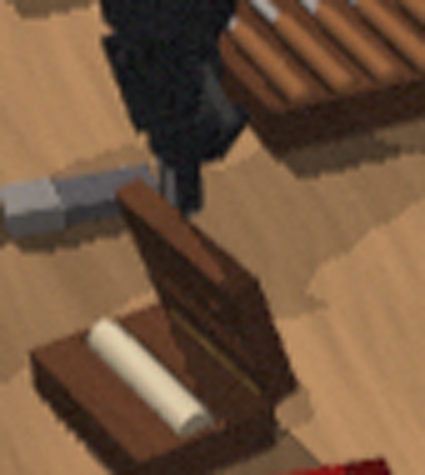

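The finger has the lid folding towards the robot at roughly 65°. I'll continue along the arc.

>>> {"api": "jog_arm", "payload": {"motion": [[0.4,0,0,0,0],[0.4,0,0,0,0],[0.4,0,0.2,0,0],[0.4,0,0.2,0,0],[0.3,0,0.25,0,0],[0.3,0,0.25,0,0],[0.2,0,0.15,0,0],[0,0,0.1,0,0],[0,0,0,0,0]]}}

```text
clock: 6.7
position: [0.5105, 0.2342, 0.0405]
tool_rot: [-3.141, -0.0, -2.896]
force: [-0.4, -0.2, 1.1]
grip_width: -0.0001
finger_force: 0.0
```

>>> {"api": "jog_arm", "payload": {"motion": [[0,0,0.08,0,0],[0,0,0.08,0,0],[0,0,0,0,0],[0,0,0,0,0]]}}

```text
clock: 7.1
position: [0.5105, 0.2343, 0.036]
tool_rot: [3.142, 0.0, -2.896]
force: [0.1, -0.0, -0.9]
grip_width: 0.0001
finger_force: 0.0
```

>>> {"api": "jog_arm", "payload": {"motion": [[0,0,0.05,0,0],[0,0,0.05,0,0],[0,0,0,0,0]]}}

```text
clock: 7.4
position: [0.5104, 0.2342, 0.0328]
tool_rot: [-3.142, -0.0, -2.896]
force: [0.1, 0.1, -0.2]
grip_width: 0.0001
finger_force: 0.0
```

>>> {"api": "jog_arm", "payload": {"motion": [[0,0,0.05,0,0],[0,0,0,0,0]]}}

```text
clock: 7.6
position: [0.5104, 0.2342, 0.0314]
tool_rot: [-3.142, -0.0, -2.896]
force: [0.3, 0.5, 0.2]
grip_width: 0.0
finger_force: 0.0
```

>>> {"api": "jog_arm", "payload": {"motion": [[0,0,0.05,0,0],[0,0,0,0,0]]}}

```text
clock: 7.8
position: [0.5104, 0.2342, 0.0299]
tool_rot: [-3.142, -0.0, -2.896]
force: [-1.0, 0.3, -0.3]
grip_width: 0.0004
finger_force: 0.0
```

>>> {"api": "jog_arm", "payload": {"motion": [[0,0,0.05,0,0],[0,0,0,0,0]]}}

```text
clock: 8.0
position: [0.5104, 0.2342, 0.0283]
tool_rot: [-3.142, -0.0, -2.896]
force: [-0.2, -0.1, 0.1]
grip_width: -0.0001
finger_force: 0.0
```

>>> {"api": "jog_arm", "payload": {"motion": [[0,0,0.05,0,0],[0,0,0,0,0]]}}

```text
clock: 8.2
position: [0.5104, 0.2342, 0.0269]
tool_rot: [-3.142, -0.0, -2.896]
force: [0.4, 0.0, -0.9]
grip_width: -0.0001
finger_force: 0.0
```

```bash
python3 - <<'E'
from h import *
save("side","side4");save("top","top4");save("wrist","wrist4")
b=cv2.imread("pics/side4.png")[110:210,205:290];a=cv2.imread("pics/wrist4.png")
b=cv2.resize(b,None,fx=4.2,fy=4.2,interpolation=cv2.INTER_CUBIC); a=cv2.resize(a,(440,330))
a=cv2.copyMakeBorder(a,0,90,0,0,0)
cv2.imwrite("pics/z4.png",np.hstack([b,a]))
print(bot.observe()["force"])
E
```

```text
[-0.15725632 -0.71003826  0.20713792]
```

View pics/z4.png

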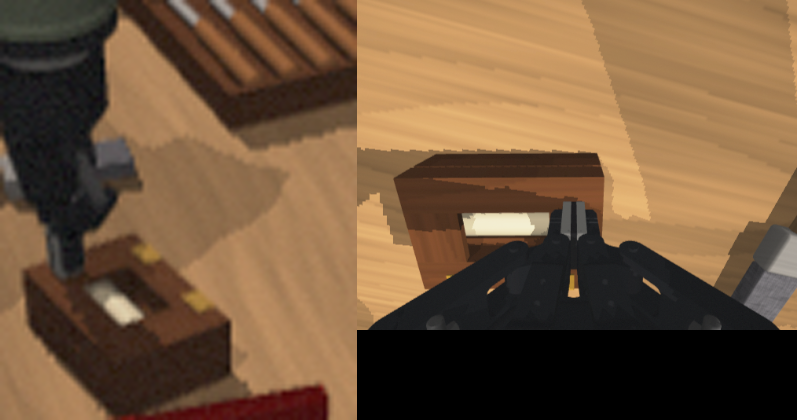

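The picture shows the lid nearly shut, with the fingertip on its free rail on the solid +y side. I'll press on until the hard stop pushes back.

>>> {"api": "jog_arm", "payload": {"motion": [[0,0,0.05,0,0],[0,0,0,0,0]]}}

```text
clock: 8.55
position: [0.5104, 0.2342, 0.0254]
tool_rot: [-3.142, -0.0, -2.896]
force: [0.2, 1.1, -0.6]
grip_width: -0.0002
finger_force: 0.0
```

>>> {"api": "jog_arm", "payload": {"motion": [[0,0,0.05,0,0],[0,0,0,0,0]]}}

```text
clock: 8.75
position: [0.5105, 0.2343, 0.0244]
tool_rot: [3.142, 0.0, -2.896]
force: [-2.4, -1.2, 9.1]
grip_width: -0.0001
finger_force: 4.4
```

>>> {"api": "jog_arm", "payload": {"motion": [[0,0,0.05,0,0],[0,0,0,0,0]]}}

```text
clock: 8.95
position: [0.5106, 0.2344, 0.024]
tool_rot: [3.142, 0.001, -2.896]
force: [-9.9, -3.9, 33.5]
grip_width: 0.0003
finger_force: 16.6
```

The lid hit a hard stop at 33 N, so it's shut. The real tip is about 23 mm above nominal TCP, since the lid top is at 48 mm. I'll lift off and travel towards the handle at height.

>>> {"api": "jog_arm", "payload": {"motion": [[0,0,-0.2,0,0],[0,0,-0.8,0,0],[0,0,-1,0,0],[0,0,-1,0,0.2],[0,0,-1,0,0.4],[0,0,-1,0,0.5],[0,0,-1,0,0.5],[0,0,0,0.913,0.5],[0,0,0,0.913,0.5],[0,0,0,0.913,0.5],[0.075,-0.962,0,0,0.5],[0.075,-0.962,0,0,0.5]]}}

```text
clock: 10.15
position: [0.5071, 0.1762, 0.2023]
tool_rot: [-3.142, -0.0, -3.114]
force: [0.7, -0.5, -0.3]
grip_width: 0.043
finger_force: 0.0
```

>>> {"api": "jog_arm", "payload": {"motion": [[0.075,-0.962,0,0,0.5],[0.075,-0.962,0,0,0.5],[0.075,-0.962,0,0,0.5],[0.075,-0.962,0,0,0.5],[0.075,-0.962,0,0,0.5],[0.075,-0.962,0,0,0.5],[0.075,-0.962,0,0,0.5],[0.075,-0.962,0,0,0.5],[0.075,-0.962,0,0,0.5],[0.075,-0.962,0,0,0.5],[0.075,-0.962,0,0,0.5],[0.075,-0.962,0,0,0.5]]}}

```text
clock: 11.35
position: [0.4893, -0.1717, 0.2026]
tool_rot: [-3.142, 0.0, -3.115]
force: [0.1, -0.1, -0.2]
grip_width: 0.0428
finger_force: 0.0
```

>>> {"api": "jog_arm", "payload": {"motion": [[0.075,-0.962,0,0,0.5],[0.075,-0.962,0,0,0.5],[0,0,0.8,0,0.5],[0,0,0.8,0,0.5],[0,0,0.8,0,0.5],[0,0,0,0,0.5],[0,0,0,0,0.5]]}}

```text
clock: 12.05
position: [0.4866, -0.2284, 0.1309]
tool_rot: [3.142, -0.0, -3.115]
force: [0.3, -0.4, 0.9]
grip_width: 0.043
finger_force: 0.0
```

```bash
python3 - <<'E'
from h import *
save("wrist","wrist5"); save("side","side5"); save("top","top5")
s=bot.observe();p=np.array(s["position"]);print(p,s["tool_rot"],s["grip_width"])
for dz in(0,.0233): 
  print(dz,(proj("side2",[.65375902,.27024405,.07705241+dz])-[205,110])*5,"obs 288,178;",(proj("side1",[.5765,.2518,.1071+dz])-[205,110])*6,"obs 206,205")
m=[.5562,-.2266,.0261]
for n in("wrist5","side5"):
  print(n,"tcp",proj(n,p),"tip",proj(n,p+[0,0,.03]),"grip",proj(n,T2(m,[-.07,0,.02])),"ring",proj(n,T2(m,[0,0,.012])),"end",proj(n,T2(m,[-.142,0,.02])))
# shut lid outline check from the top/side views: pale window & dark case colours
im=cv2.imread("pics/top5.png"); c=[.5417,.1953,.245]
for X in((0,0,.048),(-.045,.065,.048),(-.045,-.065,.048),(.045,-.065,.048),(.045,.065,.048)): print("lid",X,proj("top5",T2(c,X)).round(1),proj("side5",T2(c,X)).round(1))
a=cv2.imread("pics/wrist5.png"); a=cv2.resize(a,(440,330)); t=cv2.resize(im[180:260,175:250],None,fx=4.125,fy=4.125,interpolation=cv2.INTER_CUBIC)
b=cv2.imread("pics/side5.png")[125:220,195:285]; b=cv2.resize(b,(330*90//95,330)); 
top=np.hstack([a,t]); low=cv2.imread("pics/side5.png")[200:340,200:330]
cv2.imwrite("pics/z5.png",np.hstack([top]))
np.save("pics/side5crop.npy",b)
print(top.shape)
b=cv2.resize(cv2.imread("pics/side5.png")[125:215,195:285],(260,260),interpolation=cv2.INTER_CUBIC); l=cv2.resize(cv2.imread("pics/side5.png")[200:330,200:380],(360,260),interpolation=cv2.INTER_CUBIC)
low=np.hstack([b,l]); low=cv2.copyMakeBorder(low,0,0,0,top.shape[1]-low.shape[1],0)
cv2.imwrite("pics/z5.png",np.vstack([top,low]))
E
```

```text
[ 0.4872066  -0.22857205  0.13178917] [-3.14090510e+00  1.70696700e-03 -3.11532952e+00] 0.04240192879553275
0 [287.55009294 204.05277224] obs 288,178; [205.90649635 240.13779365] obs 206,205
0.0233 [286.75293847 170.91684639] obs 288,178; [203.18993664 198.57764829] obs 206,205
wrist5 tcp [275.58838115 254.00190631] tip [275.64949865 282.03298045] grip [275.65196989 196.91447653] ring [275.71350476 261.18837618] end [275.56440215 114.79613434]
side5 tcp [263.43057693 267.28110395] tip [263.13558813 256.85635159] grip [263.97024922 302.32024521] ring [293.4395721  295.17461418] end [232.1930053  312.46758986]
lid (0, 0, 0.048) [211.4 221.9] [234.4 179.5]
lid (-0.045, 0.065, 0.048) [193.5 240.8] [210.1 173.9]
lid (-0.045, -0.065, 0.048) [235.  231.1] [232.  196.3]
lid (0.045, -0.065, 0.048) [229.  203.3] [259.6 185.3]
lid (0.045, 0.065, 0.048) [188.  212.7] [236.6 164.3]
(330, 749, 3)
```

View pics/z5.png

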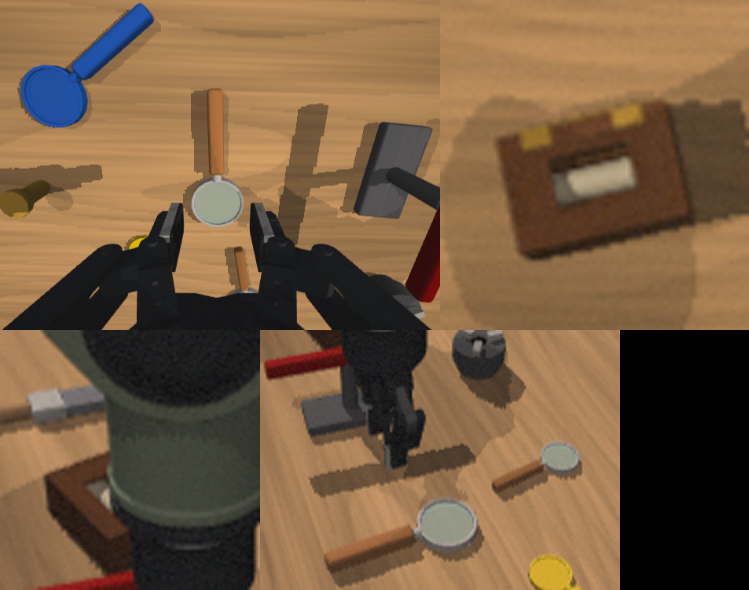

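The wrist view (scaled 0.786) shows the fingers at columns 178 and 258 straddling the handle line at 216. The top view shows the lid shut with the blank inside. I'll descend astride the handle and find the bench by feel.

>>> {"api": "jog_arm", "payload": {"motion": [[0,0,1,0,0.5],[0,0,1,0,0.5],[0,0,1,0,0.5],[0,0,0.9,0,0.5],[0,0,0,0,0.5],[0,0,0,0,0.5]]}}

```text
clock: 12.8
position: [0.4869, -0.2285, 0.0146]
tool_rot: [-3.141, 0.0, -3.115]
force: [0.2, 0.2, 0.2]
grip_width: 0.0429
finger_force: 0.0
```

>>> {"api": "jog_arm", "payload": {"motion": [[0,0,0.1,0,0.5],[0,0,0.1,0,0.5],[0,0,0,0,0.5]]}}

```text
clock: 13.1
position: [0.4869, -0.2284, 0.0081]
tool_rot: [-3.141, 0.001, -3.115]
force: [0.6, -0.2, -0.1]
grip_width: 0.0424
finger_force: 0.0
```

>>> {"api": "jog_arm", "payload": {"motion": [[0,0,0.1,0,0.5],[0,0,0.1,0,0.5],[0,0,0,0,0.5]]}}

```text
clock: 13.4
position: [0.4864, -0.2282, 0.0012]
tool_rot: [3.141, -0.001, -3.115]
force: [0.2, -0.3, 0.4]
grip_width: 0.0429
finger_force: 0.0
```

>>> {"api": "jog_arm", "payload": {"motion": [[0,0,0.05,0,0.5],[0,0,0.05,0,0.5],[0,0,0,0,0.5]]}}

```text
clock: 13.7
position: [0.4865, -0.2283, -0.0017]
tool_rot: [3.142, -0.0, -3.115]
force: [-0.7, 0.2, 0.2]
grip_width: 0.0427
finger_force: 0.0
```

>>> {"api": "jog_arm", "payload": {"motion": [[0,0,0.04,0,0.5],[0,0,0.04,0,0.5],[0,0,0,0,0.5]]}}

```text
clock: 14.0
position: [0.4865, -0.2283, -0.004]
tool_rot: [3.142, -0.0, -3.115]
force: [0.4, 0.4, -0.5]
grip_width: 0.0428
finger_force: 0.0
```

>>> {"api": "jog_arm", "payload": {"motion": [[0,0,0.04,0,0.5],[0,0,0.04,0,0.5],[0,0,0,0,0.5]]}}

```text
clock: 14.3
position: [0.4865, -0.2283, -0.0064]
tool_rot: [3.142, -0.0, -3.115]
force: [-0.1, -0.5, 0.1]
grip_width: 0.0426
finger_force: 0.0
```

>>> {"api": "jog_arm", "payload": {"motion": [[0,0,0.04,0,0.5],[0,0,0,0,0.5]]}}

```text
clock: 14.5
position: [0.4865, -0.2283, -0.0076]
tool_rot: [3.142, -0.0, -3.115]
force: [-0.2, 0.9, 0.4]
grip_width: 0.0429
finger_force: 0.0
```

>>> {"api": "jog_arm", "payload": {"motion": [[0,0,0.04,0,0.5],[0,0,0.04,0,0.5],[0,0,0,0,0.5]]}}

```text
clock: 14.8
position: [0.4865, -0.2283, -0.01]
tool_rot: [3.142, -0.0, -3.115]
force: [-0.1, -0.5, -1.2]
grip_width: 0.0427
finger_force: 0.0
```

>>> {"api": "jog_arm", "payload": {"motion": [[0,0,0.04,0,0.5],[0,0,0.04,0,0.5],[0,0,0,0,0.5]]}}

```text
clock: 15.1
position: [0.4865, -0.2283, -0.0124]
tool_rot: [3.142, -0.0, -3.115]
force: [-0.6, 0.1, 0.2]
grip_width: 0.0427
finger_force: 0.0
```

>>> {"api": "jog_arm", "payload": {"motion": [[0,0,0.04,0,0.5],[0,0,0.04,0,0.5],[0,0,0,0,0.5]]}}

```text
clock: 15.4
position: [0.4864, -0.2283, -0.0148]
tool_rot: [3.141, -0.0, -3.115]
force: [0.9, 0.3, 0.3]
grip_width: 0.0429
finger_force: 0.0
```

>>> {"api": "jog_arm", "payload": {"motion": [[0,0,0.04,0,0.5],[0,0,0.04,0,0.5],[0,0,0,0,0.5]]}}

```text
clock: 15.7
position: [0.4864, -0.2283, -0.0172]
tool_rot: [3.142, -0.0, -3.115]
force: [-0.2, -0.0, -0.6]
grip_width: 0.0427
finger_force: 0.0
```

>>> {"api": "jog_arm", "payload": {"motion": [[0,0,0.04,0,0.5],[0,0,0.04,0,0.5],[0,0,0,0,0.5]]}}

```text
clock: 16.0
position: [0.4864, -0.2283, -0.0196]
tool_rot: [3.142, -0.0, -3.115]
force: [0.1, -0.9, 0.3]
grip_width: 0.0424
finger_force: 0.0
```

>>> {"api": "jog_arm", "payload": {"motion": [[0,0,0,0,0.3],[0,0,0,0,0.2],[0,0,0,0,0],[0,0,0,0,0],[0,0,0,0,0],[0,0,0,0,0]], "newtons": 50}}

```text
clock: 16.6
position: [0.4866, -0.2284, -0.0193]
tool_rot: [-3.141, 0.0, -3.115]
force: [-2.2, 0.4, 5.3]
grip_width: 0.0167
finger_force: 49.5
```

>>> {"api": "jog_arm", "payload": {"motion": [[0,0,-0.1,0,0],[0,0,-0.2,0,0],[0,0,-0.5,0,0],[0,0,-0.8,0,0],[0,0,-1,0,0],[0,0,-1,0,0],[0,0,-1,0,0],[0,0,-1,0,0],[0,0,-0.6,0,0],[0,0,-0.2,0,0],[0,0,0,0,0],[0,0,0,0,0]]}}

```text
clock: 17.8
position: [0.4861, -0.2281, 0.1719]
tool_rot: [3.141, -0.001, -3.115]
force: [0.2, -1.1, -2.2]
grip_width: 0.017
finger_force: 48.8
```

```bash
cat >> h.py <<'E'
def ringfit(name,lo,box,show=False):
    """largest glass-coloured (grey-green) blob in box -> centre, axes"""
    im=cv2.imread(f"pics/{name}.png"); h=cv2.cvtColor(im,cv2.COLOR_BGR2HSV)
    m=cv2.inRange(h,(30,8,90),(100,70,230)); k=np.zeros_like(m); u0,u1,v0,v1=box; k[v0:v1,u0:u1]=m[v0:v1,u0:u1]
    k=cv2.morphologyEx(k,cv2.MORPH_OPEN,np.ones((3,3)))
    out=[]
    for c in sorted(cv2.findContours(k,0,2)[0],key=cv2.contourArea)[::-1][:3]:
        if len(c)>=5 and cv2.contourArea(c)>lo: e=cv2.fitEllipse(c); out.append((np.round(e[0],1).tolist(),np.round(e[1],1).tolist(),round(e[2]),cv2.contourArea(c)))
    return out
E
python3 - <<'E'
from h import *
save("wrist","wrist6"); save("side","side6"); save("top","top6")
s=bot.observe(); p=np.array(s["position"]);print(p,s["tool_rot"],s["force"],s["grip_width"],s["finger_force"])
m=[.5562,-.2266,.0261]; dz=p[2]+.0193
im=cv2.imread("pics/side0.png"); print("glass hsv", cv2.cvtColor(im,cv2.COLOR_BGR2HSV)[297,293])
print("ref side0",ringfit("side0",50,(240,320,270,330)),proj("side0",T2(m,[0,0,.006])))
for n in("wrist6","side6","top6"):
  X=T2(m,[0,0,.006+dz]); q=proj(n,X); u,v=map(int,q)
  print(n,"pred",q.round(1),"found",ringfit(n,50,(max(u-110,0),u+110,max(v-110,0),v+110)))
E
```

```text
[ 0.48604638 -0.22814861  0.17161445] [ 3.14105739e+00 -1.61110992e-03 -3.11537651e+00] [ 0.58110899  0.01233422 -1.63298024] 0.016850787535736236 48.78992736339569
glass hsv [ 32  28 146]
ref side0 [([293.1, 295.3], [18.9, 26.1], 92, 380.0)] [293.36800885 296.87976348]
wrist6 pred [275.5 381.3] found [([298.3, 359.0], [20.0, 29.3], 131, 304.5)]
side6 pred [296.  234.7] found [([349.8, 262.2], [10.6, 16.0], 100, 125.0), ([297.1, 230.2], [11.9, 24.3], 98, 75.0)]
top6 pred [357.1 210.2] found [([373.9, 215.9], [15.6, 33.9], 28, 309.5), ([404.3, 200.4], [8.6, 29.6], 114, 179.5), ([424.1, 227.9], [11.5, 16.3], 166, 130.0)]
```

```bash
cat >> h.py <<'E'
def handpt(p,rot,g,X):
    """magnifier-frame X -> world; g=(dx,dz,pitch): grip-relative; nominal TCP at handle x=-.07"""
    dx,dz,pt=g; c,s=np.cos(pt),np.sin(pt); x,y,z=X[0]+.07,X[1],X[2]
    v=np.array([c*x+s*z+dx,y,-s*x+c*z+dz])   # pt>0: ring end down
    yaw=rot[2]+np.pi; return np.array(p)+R.from_euler("z",yaw).apply(v)
def score(names,p,rot,g):
    a=np.linspace(0,2*np.pi,90); tot=0
    for n in names:
        gx,gy=GR[n]; best=0
        for z in(.012,0.):
            q=np.array([proj(n,handpt(p,rot,g,(.034*np.cos(t),.034*np.sin(t),z))) for t in a])
            d=np.gradient(q,axis=0); nn=np.stack([d[:,1],-d[:,0]],1); nn/=np.linalg.norm(nn,axis=1)[:,None]+1e-9
            u,v=q[:,0].astype(np.float32),q[:,1].astype(np.float32)
            G=cv2.remap(gx,u,v,1).ravel()*nn[:,0]+cv2.remap(gy,u,v,1).ravel()*nn[:,1]
            best+=np.mean(np.minimum(np.abs(G),60))
        tot+=best
    return tot
GR={}
def prep(n):
    im=cv2.GaussianBlur(cv2.imread(f"pics/{n}.png").astype(np.float32).mean(2),(0,0),.7)
    GR[n]=(cv2.Sobel(im,5,1,0,ksize=3,scale=.25),cv2.Sobel(im,5,0,1,ksize=3,scale=.25))
def handfit(n,p,rot):
    prep(n); import itertools
    r=[(score([n],p,rot,g),g) for g in itertools.product(np.arange(-.012,.0121,.004),np.arange(0,.0361,.004),np.arange(-.24,.241,.06))]
    from scipy.optimize import minimize
    r.sort(reverse=True); out=[]
    for s0,g in r[:4]:
        o=minimize(lambda x:-score([n],p,rot,x*np.array([.01,.01,.1])),np.array(g)/[.01,.01,.1],method="Nelder-Mead",options=dict(maxiter=120)); out.append((round(-o.fun,2),(o.x*[.01,.01,.1]).round(4).tolist()))
    return sorted(out)[::-1]
E
python3 - <<'E'
from h import *
s=bot.observe();p,rot=s["position"],s["tool_rot"]
print("side6",handfit("side6",p,rot)); print("top6",handfit("top6",p,rot))
# check of method on resting magnifier
print("check side0",handfit("side0",[.4862,-.2284,-.0193],[0,0,-3.1155]))
prep("side6");print("nominal",score(["side6"],p,rot,(0,.0193,0)))
E
```

```text
side6 [(np.float64(67.77), [-0.0, 0.018, -0.0222]), (np.float64(67.75), [0.0, 0.0181, -0.0222]), (np.float64(67.68), [0.0, 0.0181, -0.0222]), (np.float64(67.18), [0.0, 0.0196, -0.0])]
top6 [(np.float64(25.77), [0.0, 0.0269, -0.1288]), (np.float64(25.76), [0.0, 0.027, -0.1498]), (np.float64(25.75), [0.0, 0.0271, -0.1422]), (np.float64(25.61), [-0.0, 0.0292, -0.0624])]
check side0 [(np.float64(35.01), [-0.0031, 0.0236, 0.044]), (np.float64(34.91), [-0.0033, 0.0249, 0.0607]), (np.float64(34.68), [-0.0026, 0.0206, 0.0001]), (np.float64(33.45), [-0.0043, 0.0291, 0.1556])]
nominal 67.03340380549906
```

```bash
python3 - <<'E'
from h import *
from scipy.optimize import minimize
prep("top5")
def segs(a,b,z): 
    c=np.array([[-a,-b],[a,-b],[a,b],[-a,b],[-a,-b]]); return [(c[i],c[i+1],z) for i in range(4)]
S=segs(.045,.065,.048)+segs(.02,.03,.048)
def sc(p,S=S):
    gx,gy=GR["top5"]; tot=0
    for a,b,z in S:
        q=np.array([proj("top5",T2(p,[*(a+(b-a)*t),z])) for t in np.linspace(.05,.95,30)]); d=q[-1]-q[0]; n=np.array([d[1],-d[0]])/np.linalg.norm(d)
        u,v=q.astype(np.float32).T; tot+=min(abs(np.mean(cv2.remap(gx,u.copy(),v.copy(),1)*n[0]+cv2.remap(gy,u.copy(),v.copy(),1)*n[1])),25)
    return tot
b=max(((sc((x,y,w)),x,y,w) for x in np.arange(.53,.5551,.0025) for y in np.arange(.183,.208,.0025) for w in np.arange(.19,.31,.02)))
o=minimize(lambda q:-sc(q*[.01,.01,.1]),np.array(b[1:])/[.01,.01,.1],method="Nelder-Mead"); print(b,o.x*[.01,.01,.1],-o.fun,sc((.5417,.1953,.245)))
c=o.x*[.01,.01,.1]; print([sc(c,[s]) for s in S])
E
```

```text
(np.float64(130.73849790206864), np.float64(0.5424999999999998), np.float64(0.193), np.float64(0.24999999999999997)) [0.5432048  0.19292784 0.26045408] 136.2873442635557 120.43344073503211
[np.float64(8.9906186447676), np.float64(20.093529696150178), 25, np.float64(13.29785987993234), 25, np.float64(11.783305361605063), np.float64(7.17387957712484), np.float64(24.948151103975697)]
```

>>> {"api": "jog_arm", "payload": {"motion": [[0,0.3,0,0,0],[0,0.6,0,0,0],[0,0.9,0,0,0],[0,0.9,0,0,0],[0,0.9,0,0,0],[0,0.9,0,0,0],[0,0.9,0,0,0],[0,0.9,0,0,0],[0,0.9,0,0,0],[0,0.9,0,0,0],[0,0.9,0,0,0],[0,0.9,0,0,0]]}}

```text
clock: 19.15
position: [0.4781, 0.0702, 0.1723]
tool_rot: [-3.142, -0.001, -3.115]
force: [0.2, 0.1, -1.8]
grip_width: 0.0167
finger_force: 48.8
```

>>> {"api": "jog_arm", "payload": {"motion": [[0,0.9,0,0,0],[0,0.9,0,0,0],[0,0.9,0,0,0],[0,0.6,0,0,0],[0,0.3,0,0,0],[0,0,0,-0.7,0],[0,0,0,-0.7,0],[0,0,0,-0.7,0],[0,0,0,-0.7,0],[0,0,0,0,0],[0,0,0,0,0]]}}

```text
clock: 20.25
position: [0.4758, 0.1762, 0.1724]
tool_rot: [-3.141, -0.0, -2.894]
force: [0.1, 0.9, -1.9]
grip_width: 0.0167
finger_force: 48.8
```

```bash
python3 - <<'E'
from h import *
save("side","side7"); s=bot.observe();p,rot=s["position"],s["tool_rot"];print(p,rot,s["force"],s["grip_width"])
print("side7",handfit("side7",p,rot))
for dx in(-.008,-.004,-.002,0,.002,.004): print(dx,[round(float(score(["side7"],p,rot,(dx,z,0))),1) for z in(.0153,.0173,.0193,.0213)])
prep("side6")
for dx in(-.008,-.004,-.002,0,.002,.004): print(dx,[round(float(score(["side6"],[.48605,-.22815,.1716],[0,0,-3.1154],(dx,z,0))),1) for z in(.0153,.0173,.0193,.0213)])
E
```

```text
[0.4758595  0.17629227 0.17243488] [-3.14144720e+00 -2.36786020e-04 -2.89332936e+00] [-1.0287486  -0.33673228 -1.46387824] 0.016394845594876792
side7 [(np.float64(55.88), [-0.0028, 0.0219, 0.0359]), (np.float64(55.29), [-0.0018, 0.0194, 0.0002]), (np.float64(54.56), [-0.0062, 0.0301, 0.1701]), (np.float64(53.57), [0.0, 0.019, 0.0])]
-0.008 [36.5, 39.1, 43.4, 46.5]
-0.004 [35.6, 46.9, 53.8, 50.5]
-0.002 [35.2, 50.4, 55.3, 50.6]
0 [35.5, 50.5, 53.5, 47.7]
0.002 [38.0, 48.2, 49.4, 41.8]
0.004 [39.4, 45.4, 43.9, 36.2]
-0.008 [30.8, 30.9, 30.7, 31.5]
-0.004 [37.6, 43.9, 52.1, 56.1]
-0.002 [39.8, 54.5, 65.2, 66.1]
0 [46.8, 60.8, 67.0, 62.8]
0.002 [50.4, 57.1, 58.2, 53.2]
0.004 [48.0, 49.5, 47.6, 45.6]
```

The magnifier is level in the grip and its centre is at (0.543, 0.193), over the window. I'll lower it to about 15 mm above the lid.

>>> {"api": "jog_arm", "payload": {"motion": [[0,0.03,0.4,0,0],[0,0,0.8,0,0],[0,0,0.8,0,0],[0,0,0.8,0,0],[0,0,0.7,0,0],[0,0,0.4,0,0],[0,0,0.2,0,0],[0,0,0.15,0,0],[0,0,0,0,0],[0,0,0,0,0],[0,0,0,0,0]]}}

```text
clock: 21.4
position: [0.4761, 0.1776, 0.0456]
tool_rot: [3.141, 0.001, -2.892]
force: [-0.1, -0.2, -2.0]
grip_width: 0.0168
finger_force: 48.8
```

```bash
python3 - <<'E'
from h import *
save("side","side8"); save("top","top8"); s=bot.observe();p,rot=s["position"],s["tool_rot"];print(p,rot,s["force"],s["qd"])
print("side8",handfit("side8",p,rot))
print("centre",handpt(p,rot,(-.001,.0193,0),(0,0,0)))
# change check: other objects vs the first picture (side view), outside the arm
a,b=cv2.imread("pics/side0.png"),cv2.imread("pics/side8.png")
for n,(u,v) in dict(chuck=(309,210),small=(348,265),yellow=(357,332),blue=(250,380),collet=(335,382),restfoot=(247,240),barend=(281,206)).items(): print(n,np.abs(a[v-9:v+10,u-12:u+13].astype(int)-b[v-9:v+10,u-12:u+13]).mean().round(1))
E
```

```text
[0.47598546 0.17751027 0.04548673] [ 3.14146878e+00  7.68700787e-04 -2.89142956e+00] [ 0.57160073 -0.97250402 -0.81048771] [ 0.00045793  0.00312154  0.00123022  0.00115088  0.00020721 -0.00060225
 -0.00014544]
side8 [(np.float64(55.3), [-0.0016, 0.02, -0.0125]), (np.float64(53.63), [-0.0, 0.0172, -0.0616]), (np.float64(52.86), [0.0, 0.0204, -0.0]), (np.float64(52.82), [-0.0036, 0.0276, 0.1301])]
centre [0.54283763 0.19459205 0.06478673]
chuck 2.0
small 1.5
yellow 3.5
blue 2.0
collet 37.9
restfoot 14.4
barend 8.2
```

The gap is 17 mm, level and centred. The collet patch changed, so I'll check whether that's shadow or the collet moved.

```bash
python3 - <<'E'
from h import *
for n,u,v in [("side",335,382),("top",420,224)]:
  for k in range(9):
    try: im=cv2.imread(f"pics/{n}{k}.png"); h=cv2.cvtColor(im,cv2.COLOR_BGR2HSV)
    except Exception: continue
    if im is None: continue
    w=h[v-25:v+26,u-25:u+26]; m=cv2.inRange(w,(15,150,40),(28,255,255)); q=np.argwhere(m)
    print(n,k,"brass px",len(q),(q.mean(0)[::-1]+[u-25,v-25]).round(1) if len(q) else None,"mean V",w[...,2].mean().round(1))
E
```

```text
side 0 brass px 322 [334.2 382.7] mean V 157.7
side 1 brass px 292 [334.2 382.8] mean V 117.5
side 2 brass px 290 [334.2 383.1] mean V 126.8
side 3 brass px 282 [334.4 382.7] mean V 113.2
side 4 brass px 284 [334.5 383.2] mean V 107.7
side 5 brass px 288 [334.3 382.8] mean V 143.9
side 6 brass px 300 [334.5 382.7] mean V 128.5
side 7 brass px 296 [334.2 382.8] mean V 99.3
side 8 brass px 282 [334.5 382.8] mean V 113.6
top 0 brass px 109 [420.1 224.7] mean V 162.7
top 2 brass px 83 [420.7 224.7] mean V 135.7
top 4 brass px 81 [420.7 224.4] mean V 133.0
top 5 brass px 6 [425.2 225. ] mean V 112.7
top 6 brass px 0 None mean V 106.2
top 8 brass px 86 [420.8 224.3] mean V 133.4[ WARN:0@0.721] global loadsave.cpp:275 findDecoder imread_('pics/top1.png'): can't open/read file: check file path/integrity
[ WARN:0@0.732] global loadsave.cpp:275 findDecoder imread_('pics/top3.png'): can't open/read file: check file path/integrity
[ WARN:0@0.767] global loadsave.cpp:275 findDecoder imread_('pics/top7.png'): can't open/read file: check file path/integrity
```

It's only the arm's shadow; the collet hasn't moved. Handing in.

```bash
python3 -c "
from workcell import bot
print(bot.job_done())"
```

```text
the job is handed in; nothing more can be done
None
```

I shut the lid to its hard stop and handed the job in with the magnifier held level over the window, about 17 mm above the lid by my measurements; the judge's result was not shown to me.

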